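Load the lower bin and restack its nested mate on the ledges

ROBOT

A 6-joint arm with a two-finger parallel gripper is mounted at the origin on the work surface; the furniture and walls round the work are solid. World frame = base frame: x ahead of the robot, y to its left, z up, the work surface at z = 0. Lengths are in mm, angles in rad, forces in N, time in s.
With the tool pointing down it reaches from about 400 to 825 mm from the base axis. Payload 7 kg.
Tool frame: the origin (TCP) lies at the very end of the fingers, on their centre line; the grasp point (between the pads) lies robot.grip_point_offset behind it (robot.grip_point_offset is the distance from the TCP to the grasp point, in mm); z points along the fingers, y is the line along which they close (so a half turn about z gives the same grasp; the last joint's range is limited). The gripper opens to 88 mm and grips with 3 to 60 N. Pads are 19 mm wide; open, the fingers measure 130 mm over their backs; the gripper's body (78 mm by 193 mm) begins 47 mm behind the grasp point.
Start: joints at [-0.925, 0.359, 0.012, 0, -1.224, -0.288], TCP at [236.367, -632.239, 201.561] pointing down, gripper open.
Joint ranges: [-3.07, 3.07], [-1.43, 2.12], [-1.02, 1.25], [-3.03, 1.67], [-3.05, -0], [-3.03, 3.03]. Speed limits (rad/s): [2.39, 2.39, 3.01, 3.14, 3.14, 3.14].

INTERFACE

Orientations are given as a rotation vector (axis times angle).
In Python, from station import robot gives the robot as it stands.
- The arm moves only by the shell command python3 -m inch 'ROWS' [OPENING] [FORCE]. ROWS is JSON, a list of rows, each a list of 2 entries, a list of its own where there are three numbers: the shift along the world's x, y, z scaled (see below), then the turn about the world's z scaled (see below). A call has 1 to 12 rows; each row shifts and turns the commanded pose from where the row before left it; what a row does not reach is not made up. The controller multiplies each number of a shift by 0.03 m and each number of a turn by 0.08 rad. A row lasts 1/8 s, in which the tool goes at most 62.5 mm and 10.7 degrees, less where a joint would pass 70% of its speed; a pose out of reach is approached as far as the arm can. A call with a number of a shift or a turn outside -1 to 1 is refused whole. A call with a gripper value outside its range is refused whole. OPENING is the closure, from -1 (fully open) to 1 (shut), set as the call begins (- or left out, the last holds). The fingers move at their own pace and stop on an object; FORCE is the grip in N (left out, the last holds). Time passes only in rows, so rows that do not move let the fingers close. It gives the time, the measured TCP pose, the force, the opening and the grip force at its end, in the units of the state.
- robot.state(): the state, without advancing time (a new reading comes with each control period).
- robot.capture(name): name is "side" or "top"; returns (picture, depth): 400x640x3 uint8, blue, green, red; 400x640 float32, mm along the optical axis (not along the pixel's ray), 0 where there is no reading.
- robot.calibration(name): a dict with "mtx" (3x3 intrinsics, pixels), "dist_coeffs" ([k1, k2, p1, p2, k3] as OpenCV has them; the pictures are not rectified), "R" (3x3) and "t" (3): a world point X has camera coordinates R X + t. Camera axes: x right, y down, z forward; pixel columns grow to the right and rows downward; lengths in mm; the calibration is good to about 2 mm. A picture is of the moment at which its call begins. calibration takes no time and is no camera call.
- robot.job_done(): hands the job in; it is judged then, once.
Trained networks look in the newest picture that a camera, given by its name, has taken for a name from the list of things; names that differ only in an ending like _2 or _b are one class to them, and where a whole thing is asked for, a point or a joint stands for the part that bears it (a point fixed in the world has none). Each returns a list of dicts, best first, with "conf" (0 to 1); they miss things now and then, are a little off and sometimes report something else, mostly with a low value. They report only what shows in the picture. A call takes as long as a camera call.
- robot.boxes_of(camera, target): "xyz" ([x, y, z] in mm, in the coordinates of the camera as it stood for that picture, good to about 4 mm: the middle of the surface that is visible of it).
- robot.tip_of(camera, target): "xyz" ([x, y, z] in mm, in the coordinates of the camera as it stood for that picture, good to about 4 mm: a listed point, or the origin of a listed thing).
The state is a dict: "t": time; "joints": joint angles; "dq": joint speeds; "joint_efforts": joint torques, N m; "position": TCP position; "eef_rot": TCP orientation; "wrist_force": force on the tool from outside, world axes, zero at the start; "wrist_torque": the same for the moment, N m; "gripper_width": finger opening in mm; "gripper_force": force on a finger pad.
Only numpy, scipy, OpenCV 4.12 (cv2) and the standard library are available. Lean on these libraries where they do the work, as an engineer would, in place of code of your own. Each camera call takes 0.05 s, during which the arm holds its last target. There are 200 camera calls.

TASK

Two identical grey supply bins stand nested, one down inside the other. Lift the upper bin out and stand it aside, put the lancing pen into the lower bin, then turn the upper bin half a turn relative to the lower one and lower it gently back on, so that it sits level on the lower bin's four inside ledges above the pen instead of nesting. Leave the other things on the table where they are.

Things in the scene. Friction and masses are not known exactly. Their poses are not given: they have to be found in the camera images.
- lower_bin: Lower of two identical loose grey plastic bins, 0.3 kg; open top, tapered: underside 138 x 110 mm, rim 168 x 140 mm outside, 160 x 132 inside, 65 mm high, floor 6 mm thick. Origin: centre of the underside; x along its length, y across, z up. Its front is the short end at -x, where the middle 68 mm of the rim is cut down by 24 mm; the +x end has a full rim.
- upper_bin: Upper bin, same shape and frame, 0.24 kg. Starts nested in the lower bin, facing the same way, underside 28 mm above the lower underside, 2 mm play: lift it straight up at least 50 mm to free it. Turned half a turn about the vertical, its underside rests on the lower bin's ledges, 46 mm above the lower underside, with 11 mm of play in x and y inside the lower rim.
- upper_front (a point): Middle of the upper bin's cut-down front edge, at (-84, 0, 41) mm in that bin's frame; shows which way round it is.
- lug_right (a point): Top centre of the upper bin's grip lug on its -y side, at (16, -71, 65) mm in the bin's frame. The lug is a plain upright block in the rim, 10 mm thick (across y), 40 mm long, 24 mm high; it can be pinched from above, one finger inside the bin and one outside, tips up to 23 mm below its top. Stand the bin aside with 40 mm free beside the lug to be used next.
- lug_left (a point): Top centre of the upper bin's same lug on its +y side, at (16, 71, 65) mm in the bin's frame. The bin's weight lies near its middle, 71 mm from the lug: grip firmly (about 45 N).
- lower_floor (a point): Middle of the lower bin's inner floor, at (0, 0, 6) mm in its frame. Clear floor 64 mm wide (y), 130 mm long (x); beside it, under the ledges, stand boxes 21 mm high (the inside of the channels).
- lower_ledge (a point): Top of one of the lower bin's four ledges, at (50, 45, 46) mm in its frame; the others are at (50, -45), (-19, 45), (-19, -45). Each is 24 mm wide along x and reaches in from the rim to |y| = 38 mm, flat top at z = 46 mm. Below each, a 30 mm wide channel in the outside of wall and underside, up to z = 18 mm, takes the ledge of a bin nested under it the same way round.
- lancet_pen: A plain blue lancing pen, 16 x 97 x 16 mm, 0.03 kg, lying flat on the table; it does not roll. Origin: centre of its underside; its own y axis runs along its length, z up. Pinch it across its 16 mm width.
- tea_tray: Flat red tea tray, fixed, 246 mm along its own x, 384 mm along y; only its 6 mm wide, 17 mm high border rises above the table, its inside is level with the table (z = 0). Origin: its centre. The nested bins stand in it. The strip of bare table on its +y side is free: a bin can stand there, centred about 45 mm nearer the robot than the tray's centre and 277 mm to the left of it.
- tea_cup: Bystander: small blue and white tea cup, 61 mm across, 52 mm high; origin under its centre.
- gold_jar: Bystander: small jar with a gold-coloured lid, 56 mm across, 54 mm high; origin under its centre.
- tea_jar: Bystander: tall clear jar with a red lid, 82 mm across, 184 mm high, beside the work; origin under its centre.
- strip_carton: Bystander: small blue and white carton, 74 x 108 x 41 mm, beside the work; origin under its centre.

How it is judged (in metres and radians):
On the way, in this order (a step that is already met when the one before it is completed fails the run):
1. the upper bin is out of the lower bin, well to one side of it (horizontal distance between upper_bin and lower_bin above 0.12 m), for 0.2 s.
2. the lancing pen lies in the lower bin while the upper bin is still aside (x of lancet_pen in the frame of lower_bin between -0.063 and 0.063 m and y of lancet_pen in the frame of lower_bin between -0.055 and 0.055 m and z of lancet_pen in the frame of lower_bin between -0.002 and 0.036 m and horizontal distance between upper_bin and lower_bin above 0.12 m and linear speed of lancet_pen below 0.03 m/s and contact force between lancet_pen and the fingers below 0.1 N), for 0.2 s.
At the end, for the whole second after the job is handed in: Pen inside the lower bin below its ledges. Upper bin on the ledges, front over the lower bin's back: underside 42 to 51 mm above the lower underside, centred within 14 mm, in line within 0.15 rad, level within 0.05 rad. Lower bin flat on the table. All at rest (x of lancet_pen in the frame of lower_bin between -0.063 and 0.063 m and y of lancet_pen in the frame of lower_bin between -0.055 and 0.055 m and z of lancet_pen in the frame of lower_bin between -0.002 and 0.036 m and x of upper_bin in the frame of lower_bin between -0.014 and 0.014 m and y of upper_bin in the frame of lower_bin between -0.014 and 0.014 m and z of upper_bin in the frame of lower_bin between 0.042 and 0.051 m and x of upper_front in the frame of lower_bin above 0.05 m and angle between the x axis of upper_bin and the x axis of lower_bin, either way round below 0.15 rad and angle between upper_bin's own z axis and vertical below 0.05 rad and angle between lower_bin's own z axis and vertical below 0.04 rad and height (world z) of lower_bin between -0.006 and 0.006 m and linear speed of each of upper_bin, lancet_pen, lower_bin below 0.02 m/s); the robot touches nothing.
It fails at once if the upper bin is dropped or slammed onto the lower bin (faster than 0.6 m/s in the last 25 mm) (horizontal distance between upper_bin and lower_bin below 0.03 m and z of upper_bin in the frame of lower_bin below 0.071 m and linear speed of upper_bin above 0.6 m/s).
It fails at once if a bystander is pushed more than 30 mm or knocked over (distance of any of tea_cup, gold_jar, tea_jar, strip_carton from where it was at the start of the episode above 0.03 m or angle between any of tea_cup, gold_jar, tea_jar, strip_carton's own z axis and vertical above 0.5 rad).
It also fails if it takes over 72 s, if anything falls off the work surface, if the arm or the gripper's body presses on something with over 40 N, if the wrist force passes 120 N, or if a joint passes its speed limit or range.

## Working session

There is one attempt and no reset: what is moved stays moved. The work goes in short steps, Python scripts to look and compute and a shell command to move; the robot and the scene stay as the last step left them, time stands still between calls to the robot, and variables do not carry over. Pictures are saved under pics/ and viewed, at most 13 in all, crops included, and the job is handed in when it is done.

```bash
mkdir -p pics; cat > h.py <<'E'
import numpy as np, cv2
from station import robot
def world(cam,p):
    c=robot.calibration(cam); return np.array(c["R"]).T@(np.array(p)-np.array(c["t"]))
def find(cam,names,f='tip_of'):
    for n in names:
        for d in getattr(robot,f)(cam,n)[:2]: print(cam,f,n,round(d["conf"],2),world(cam,d["xyz"]).round(1))
def cloud(cam,depth):
    c=robot.calibration(cam); K=np.array(c["mtx"]); v,u=np.nonzero(depth>0)
    p=cv2.undistortPoints(np.stack([u,v],1).astype(np.float64)[:,None],K,np.array(c["dist_coeffs"]))[:,0]
    z=depth[v,u].astype(float); P=np.c_[p*z[:,None],z]
    return (P-np.array(c["t"]))@np.array(c["R"]),u,v
E
python3 - <<'E'
from h import *
print(robot.state(),robot.grip_point_offset)
for c in ("side","top"):
    im,d=robot.capture(c); cv2.imwrite(f"pics/{c}0.png",im); np.save(f"pics/{c}0.npy",d)
    print(c,robot.calibration(c)['t'])
    find(c,["lower_bin","upper_bin","upper_front","lug_right","lug_left","lancet_pen","tea_tray","tea_cup","gold_jar","tea_jar","strip_carton"])
E
```

```text
{'t': 0.0, 'joints': array([-9.24932396e-01,  3.59390235e-01,  1.10673905e-02, -3.43453941e-04,
       -1.22413830e+00, -2.88099371e-01]), 'dq': array([ 3.74367106e-04, -4.53612653e-04, -2.23646344e-04,  1.98595899e-03,
        5.12849374e-05, -2.17564137e-03]), 'joint_efforts': array([ 5.94085723e-04, -5.82719815e+01,  2.93070334e+01,  6.99805006e+00,
        6.90027126e-03, -1.55395710e-04]), 'position': array([ 236.14789816, -631.76610356,  200.62550125]), 'eef_rot': array([ 5.58719953e-01, -3.09104071e+00, -2.56307339e-03]), 'wrist_force': array([-0.16411608,  0.13808875,  0.66953048]), 'wrist_torque': array([-0.0181879 , -0.03201467,  0.02773986]), 'gripper_force': 0.0, 'gripper_width': 87.35380189754257} 18.8
side [-487.83902893  -42.78245556 1026.72614621]
side tip_of upper_bin 0.89 [563.6 -14.7  26.7]
side tip_of upper_front 0.61 [477.1 -20.3  68.9]
side tip_of lug_right 0.96 [580.6 -89.2  93. ]
side tip_of lug_left 0.68 [572.4  54.7  91.1]
side tip_of lancet_pen 0.6 [ 3.825e+02 -1.941e+02  2.000e-01]
side tip_of tea_tray 0.28 [477.2 -19.6  66.7]
side tip_of gold_jar 0.58 [409.5 134.2  -2.6]
side tip_of tea_jar 0.6 [302.9 294.9   2.2]
side tip_of strip_carton 0.95 [ 611.1 -156.2   -3.9]
top [  58.79608409  497.6990375  1164.34218441]
top tip_of upper_bin 0.66 [558.6 -14.4  26.4]
top tip_of upper_front 0.96 [475.9 -17.3  69.2]
top tip_of upper_front 0.58 [559.  -17.3  29.7]
top tip_of lug_right 0.87 [580.6 -84.   91.9]
top tip_of lug_right 0.22 [303.9 297.6  -1.2]
top tip_of lug_left 0.71 [ 378.4 -195.5   -1.8]
top tip_of lug_left 0.69 [566.9  56.6  92.6]
top tip_of lancet_pen 0.62 [ 380.2 -194.9   -3.3]
top tip_of tea_cup 0.64 [ 497.  -150.2    1.2]
top tip_of gold_jar 0.92 [409.8 129.    0.5]
top tip_of gold_jar 0.59 [ 378.3 -197.6    0.6]
top tip_of tea_jar 0.85 [306.3 297.7  -1.2]
top tip_of strip_carton 0.71 [ 606.5 -155.8   -2.6]
```

View pics/top0.png

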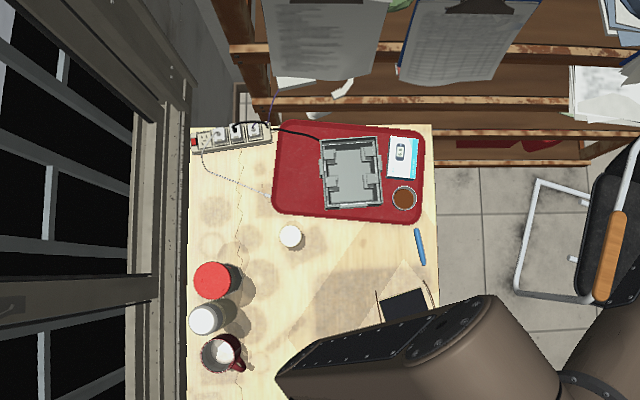

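View pics/side0.png

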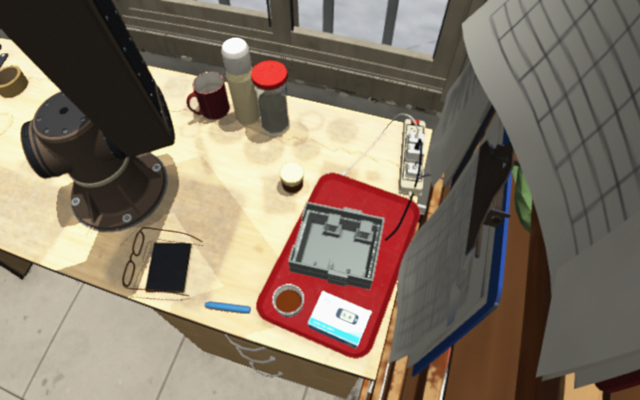

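```bash
python3 - <<'E'
from h import *
d=np.load("pics/top0.npy");P,u,v=cloud("top",d)
m=(abs(P[:,0]-565)<130)&(abs(P[:,1]+15)<110)&(P[:,2]>84)&(P[:,2]<105)
r=cv2.minAreaRect(P[m][:,:2].astype(np.float32));print("rim",r,m.sum(),np.median(P[m][:,2]))
im=cv2.imread("pics/top0.png");
b=im.astype(int)[v,u]
m=(abs(P[:,0]-380)<80)&(abs(P[:,1]+195)<80)&(P[:,2]>8)&(P[:,2]<30)
r=cv2.minAreaRect(P[m][:,:2].astype(np.float32));print("pen",r,m.sum(),np.median(P[m],0))
m=(b[:,2]>b[:,1]+60)&(b[:,2]>b[:,0]+60)&(P[:,2]<40)&(P[:,0]>400)
r=cv2.minAreaRect(P[m][:,:2].astype(np.float32));print("tray",r,m.sum())
E
```

```text
rim ((559.6858520507812, -14.277587890625), (170.603759765625, 152.26402282714844), 3.4294888973236084) 524 92.357418590618
pen ((390.8086853027344, -161.51522827148438), (145.9300537109375, 79.6653060913086), 6.283273220062256) 346 [ 406.591635   -187.20375315   14.00724479]
tray ((621.7360229492188, -216.72967529296875), (1216.068359375, 375.44757080078125), 89.6150131225586) 7816
```

The top view shows the bins at about (351,172) with their front toward the robot. The carton is at (402,157), the cup at (404,197), the jar at (290,237), the pen at (420,247), and the tall jar at (214,278). The side view agrees: the bins are at (338,247) and the pen at (228,307).

```bash
python3 - <<'E'
from h import *
d=np.load("pics/top0.npy");P,u,v=cloud("top",d)
b=cv2.imread("pics/top0.png").astype(int)[v,u]
m=(abs(P[:,0]-385)<75)&(abs(P[:,1]+195)<40)&(P[:,2]<40)&(b[:,0]>b[:,2]+60)
r=cv2.minAreaRect(P[m][:,:2].astype(np.float32));print("pen",r,m.sum(),np.median(P[m],0))
q=P[m][:,:2];w,V=np.linalg.eigh(np.cov(q.T));print(q.mean(0),V[:,1])
m=(b[:,2]>b[:,1]+50)&(b[:,2]>b[:,0]+50)&(P[:,2]<40)&(u>265)&(u<430)&(v>110)&(v<230)
r=cv2.minAreaRect(P[m][:,:2].astype(np.float32));print("tray",r,m.sum())
m=(P[:,0]>400)&(P[:,0]<640)&(P[:,1]>200)
for y in range(200,520,20):
    k=m&(abs(P[:,1]-y)<10); print(y,k.sum(),np.percentile(P[k][:,2],[50,98]).round() if k.any() else 0, end=' | ')
for x in range(600,800,20):
    k=(abs(P[:,0]-x)<10)&(abs(P[:,1])<250); print(x,np.percentile(P[k][:,2],98).round(),end=' ')
E
```

```text
pen ((377.5324401855469, -191.9580078125), (91.32780456542969, 12.988065719604492), 11.502241134643555) 172 [ 379.77817292 -190.51973483   14.04218178]
[ 379.53841293 -190.76747226] [-0.98277259 -0.18481893]
tray ((603.8922729492188, -8.441055297851562), (405.9330749511719, 314.2326965332031), 85.26585388183594) 7933
200 324 [-0.  6.] | 220 707 [-1.  5.] | 240 704 [-1.  4.] | 260 706 [-1.  5.] | 280 689 [-0.  6.] | 300 720 [ 0. 16.] | 320 726 [ 0. 34.] | 340 741 [ 0. 94.] | 360 694 [ 0. 42.] | 380 2010 [127. 166.] | 400 1037 [132. 139.] | 420 1909 [163. 206.] | 440 869 [203. 207.] | 460 0 0 | 480 1074 [142. 167.] | 500 324 [136. 162.] | 600 89.0 620 84.0 640 94.0 660 682.0 680 443.0 700 615.0 720 576.0 740 547.0 760 473.0 780 470.0
```

```bash
python3 -m inch '[[[1,1,0],-1],[[1,1,0],-1],[[1,1,0],-1],[[1,1,0],-0.7],[[1,1,0],0],[[1,1,0],0],[[1,1,0],0],[[1,1,0],0]]' 0
```

```text
t: 2.2
position: [477.3, -391.2, 201.8]
eef_rot: [-0.097, 3.14, -0.0]
wrist_force: [0.5, -0.3, 0.8]
gripper_width: 43.9
gripper_force: 0.0
```

```bash
python3 -m inch '[[[0.287,0.85,0],0],[[0.287,0.85,0],0],[[0.287,0.85,-0.1],0],[[0.287,0.85,-0.2],0],[[0.287,0.85,-0.2],0],[[0.287,0.85,-0.2],0],[[0.287,0.85,-0.2],0],[[0.287,0.85,-0.2],0],[[0.287,0.85,-0.2],0],[[0.287,0.85,-0.2],0],[[0.287,0.85,-0.2],0],[[0.287,0.85,-0.2],0]]'
```

```text
t: 3.7
position: [580.0, -85.4, 144.5]
eef_rot: [-0.097, 3.14, -0.0]
wrist_force: [0.8, 0.2, -0.1]
gripper_width: 43.6
gripper_force: 0.0
```

```bash
python3 -m inch '[[[0,0,-0.4],0],[[0,0,-0.5],0],[[0,0,-0.5],0],[[0,0,-0.4],0],[[0,0,0],0]]'; python3 - <<'E'
from h import *
im,d=robot.capture("side"); cv2.imwrite("pics/s1.png",cv2.resize(im[150:330,230:430],(800,720)[:2] and (660,594)))
E
```

```text
t: 4.32
position: [578.8, -86.8, 89.2]
eef_rot: [0.096, -3.138, 0.0]
wrist_force: [-0.3, 0.9, 0.9]
gripper_width: 43.8
gripper_force: 0.0
```

View pics/s1.png

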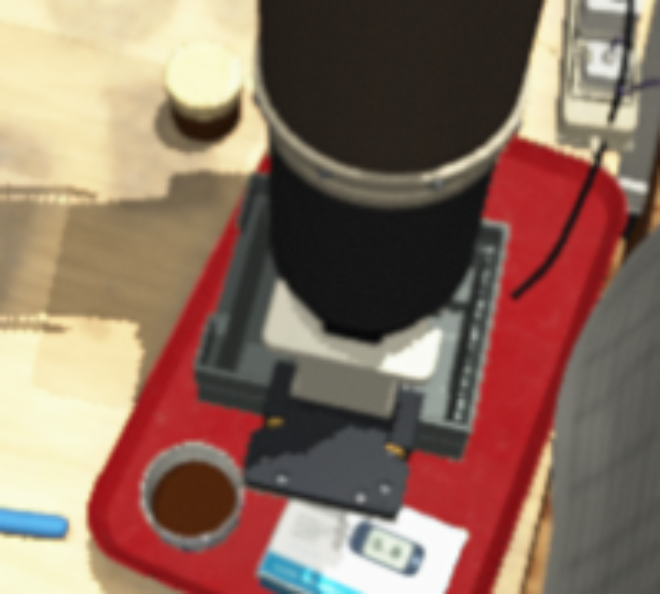

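The side view shows the gripper straddling the lug by the carton, with the outer finger outside the rim at about (330,450). I'll go down and grip.

```bash
python3 -m inch '[[[0,0,-0.3],0],[[0,0,-0.28],0],[[0,0,0],0]]'; python3 -m inch '[[[0,0,0],0],[[0,0,0],0],[[0,0,0],0],[[0,0,0],0],[[0,0,0],0],[[0,0,0],0]]' 1 45
```

```text
t: 4.75
position: [579.1, -86.3, 72.3]
eef_rot: [0.097, -3.139, 0.0]
wrist_force: [-0.3, 1.4, 1.1]
gripper_width: 43.7
gripper_force: 0.0
t: 5.5
position: [579.7, -86.2, 73.2]
eef_rot: [-0.097, 3.14, 0.0]
wrist_force: [0.5, -0.3, 0.6]
gripper_width: 0.6
gripper_force: 0.0
```

```bash
python3 - <<'E'
from h import *
im,d=robot.capture("side"); cv2.imwrite("pics/s2.png",cv2.resize(im[190:310,260:400],(700,600)))
find("side",["lug_right","lug_left","upper_bin","lower_bin"])
robot.capture("top");find("top",["lug_right","lug_left","upper_bin","upper_front"])
print(robot.state()["gripper_width"],robot.state()["wrist_force"])
E
```

```text
top tip_of lug_right 0.92 [578.8 -81.2  91.5]
top tip_of lug_left 0.72 [568.9  56.4  95. ]
top tip_of upper_bin 0.77 [558.9 -13.3  26.3]
top tip_of upper_front 0.87 [477.  -19.1  68.4]
0.42014529274001583 [ 0.05470813  0.1458183  -0.19643619]
```

View pics/s2.png

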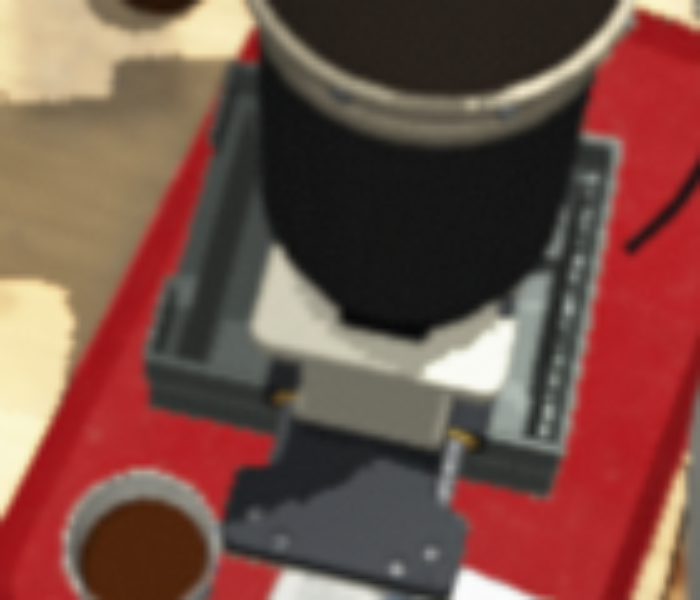

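```bash
python3 -m inch '[[[0,0,1],0],[[0,0,1],0],[[0,0,0.5],0],[[0,0,0],0],[[0,0,0],0]]' 0; python3 - <<'E'
from h import *
im,d=robot.capture("side"); s=robot.state();print(s["position"],s["gripper_width"])
c=robot.calibration("side")
T=cv2.Rodrigues(s["eef_rot"])[0]
pts=np.array([s["position"]+T@np.array(o) for o in ([0,0,0],[0,22,0],[0,-22,0],[0,0,-65])],float)
px=cv2.projectPoints(pts,cv2.Rodrigues(np.array(c["R"]))[0],np.array(c["t"],float),np.array(c["mtx"]),np.array(c["dist_coeffs"]))[0][:,0]
print(px)
np.save("pics/s3.npy",d)
o=cv2.resize(im[170:310,260:400],(600,600),interpolation=cv2.INTER_NEAREST)
for p in px: cv2.circle(o,tuple(int(a) for a in (p-[260,170])*600/140),4,(0,0,255),-1)
cv2.imwrite("pics/s3.png",o)
P,u,v=cloud("side",d)
m=(abs(P[:,0]-580)<60)&(abs(P[:,1]+86)<60)&(P[:,2]>100)&(P[:,2]<230)
for z in range(100,230,10):
    k=m&(abs(P[:,2]-z)<5); print(z,k.sum(),P[k].min(0).round(),P[k].max(0).round()) if k.any() else 0
E
```

```text
t: 6.62
position: [578.9, -86.2, 146.9]
eef_rot: [0.097, -3.138, -0.0]
wrist_force: [-0.4, -0.8, 0.5]
gripper_width: 42.1
gripper_force: 0.0
[578.84711676 -86.26128943 146.79983516] 43.19740023265869
[[337.33062132 261.25758525]
 [339.9185223  250.40203764]
 [334.67058705 272.39183271]
 [338.98558628 246.48765255]]
```

View pics/s3.png

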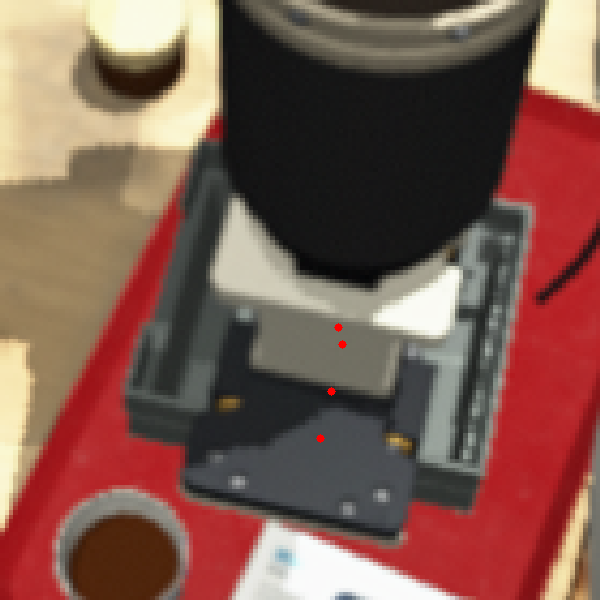

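```bash
python3 - <<'E'
from h import *
P,u,v=cloud("side",np.load("pics/s3.npy"))
m=(abs(P[:,0]-580)<60)&(P[:,1]>-230)&(P[:,1]<-60)&(P[:,2]>120)&(P[:,2]<300)
Q=P[m];print(m.sum(),np.percentile(Q,[0,5,50,95,100],axis=0).round())
P,u,v=cloud("top",np.load("pics/top0.npy"))
for x in (520,545,560,570,580,590,600,620):
  print(x,[ (int(y),int(np.median(P[k][:,2]))) for y in range(-110,-40,4) if (k:=(abs(P[:,0]-x)<5)&(abs(P[:,1]-y)<2)).any()])
E
```

```text
2170 [[ 544. -187.  236.]
 [ 549. -184.  256.]
 [ 586. -159.  279.]
 [ 619. -120.  289.]
 [ 624.  -60.  300.]]
520 [(-110, 6), (-106, 3), (-102, 4), (-86, 93), (-82, 69), (-78, 64), (-74, 48), (-70, 36), (-66, 32), (-62, 34), (-58, 34), (-54, 34), (-50, 33), (-46, 33), (-42, 33)]
545 [(-110, 3), (-106, 3), (-102, 4), (-98, 3), (-86, 90), (-82, 82), (-78, 74), (-74, 73), (-70, 73), (-66, 73), (-62, 76), (-58, 72), (-54, 51), (-50, 47), (-46, 32), (-42, 35)]
560 [(-110, 22), (-106, 4), (-102, 4), (-98, 6), (-90, 88), (-86, 89), (-82, 90), (-78, 67), (-74, 61), (-70, 46), (-66, 34), (-62, 34), (-58, 51), (-54, 43), (-50, 46), (-46, 32), (-42, 32)]
570 [(-110, 22), (-106, 4), (-102, 6), (-98, 5), (-90, 90), (-86, 93), (-82, 90), (-78, 68), (-74, 62), (-70, 46), (-66, 36), (-62, 32), (-58, 34), (-54, 34), (-50, 32), (-46, 34), (-42, 33)]
580 [(-110, 4), (-106, 2), (-102, 2), (-90, 94), (-86, 91), (-82, 92), (-78, 70), (-74, 65), (-70, 50), (-66, 35), (-62, 34), (-58, 36), (-54, 35), (-50, 35), (-46, 34), (-42, 34)]
590 [(-110, 3), (-106, 4), (-102, 3), (-86, 93), (-82, 93), (-78, 75), (-74, 67), (-70, 53), (-66, 42), (-62, 35), (-58, 37), (-54, 34), (-50, 34), (-46, 41), (-42, 34)]
600 [(-110, 3), (-106, 3), (-102, 3), (-86, 91), (-82, 91), (-78, 76), (-74, 70), (-70, 56), (-66, 61), (-62, 60), (-58, 49), (-54, 51), (-50, 54), (-46, 50), (-42, 35)]
620 [(-110, 5), (-106, 2), (-102, 5), (-98, 2), (-94, 4), (-82, 92), (-78, 83), (-74, 72), (-70, 73), (-66, 72), (-62, 74), (-58, 74), (-54, 73), (-50, 48), (-46, 50), (-42, 37)]
```

```bash
python3 -m inch '[[[0,0,-1],0],[[0,0,-1],0],[[0,0,-0.5],0],[[0,0,0],0]]'; python3 -m inch '[[[0,0,-0.13],0],[[0,0,0],0]]'
```

```text
t: 7.18
position: [578.7, -86.4, 71.7]
eef_rot: [0.097, -3.137, 0.001]
wrist_force: [0.9, 0.1, 0.6]
gripper_width: 44.0
gripper_force: 0.0
t: 7.42
position: [580.1, -86.2, 69.9]
eef_rot: [-0.097, 3.139, 0.0]
wrist_force: [0.4, -0.4, -0.0]
gripper_width: 44.1
gripper_force: 0.0
```

```bash
python3 -m inch '[[[0,0,-0.1],0],[[0,0,0],0]]'; python3 -m inch '[[[0,0,-0.1],0],[[0,0,0],0]]'
```

```text
t: 7.68
position: [579.7, -86.2, 66.4]
eef_rot: [-0.097, 3.14, 0.0]
wrist_force: [0.5, -0.9, -0.3]
gripper_width: 43.6
gripper_force: 0.0
t: 7.92
position: [579.5, -86.2, 63.0]
eef_rot: [0.097, -3.14, -0.0]
wrist_force: [-0.5, -0.5, -0.2]
gripper_width: 43.8
gripper_force: 0.0
```

```bash
python3 -m inch '[[[0,0,0],0],[[0,0,0],0],[[0,0,0],0],[[0,0,0],0],[[0,0,0],0]]' 1 5
```

```text
t: 8.55
position: [579.7, -86.2, 63.3]
eef_rot: [0.097, -3.14, -0.0]
wrist_force: [0.2, 0.6, 0.9]
gripper_width: 9.7
gripper_force: 5.0
```

The fingers only met the lug at a reported 63 mm. The real tips therefore sit about 20–28 mm higher than reported, which fits the body's depth readings. I'll go lower and grip firmly.

```bash
python3 -m inch '[[[0,0,0],0],[[0,0,0],0],[[0,0,-0.2],0],[[0,0,-0.2],0],[[0,0,0],0]]' 0.5 5; python3 -m inch '[[[0,0,0],0],[[0,0,0],0],[[0,0,0],0]]' 1 45
```

```text
t: 9.18
position: [579.1, -86.3, 50.4]
eef_rot: [0.097, -3.139, 0.0]
wrist_force: [0.2, -0.2, -0.6]
gripper_width: 22.0
gripper_force: 0.0
t: 9.55
position: [579.8, -86.2, 51.4]
eef_rot: [-0.097, 3.14, 0.0]
wrist_force: [-0.2, 0.5, -0.7]
gripper_width: 9.8
gripper_force: 45.0
```

```bash
python3 -m inch '[[[0,0,0.3],0],[[0,0,0.5],0],[[0,0,0.5],0],[[0,0,0.5],0],[[0,0,0.5],0],[[0,0,0.5],0],[[0,0,0.5],0],[[0,0,0],0]]'; python3 - <<'E'
from h import *
im,d=robot.capture("side"); cv2.imwrite("pics/s4.png",im[130:370,160:480])
find("side",["lower_bin","upper_bin","lug_right","upper_front"])
robot.capture("top");find("top",["lower_bin","upper_bin","lug_right","lug_left","upper_front"])
E
```

```text
t: 10.55
position: [580.6, -86.2, 151.8]
eef_rot: [-0.097, 3.138, 0.0]
wrist_force: [0.6, -0.2, -3.5]
gripper_width: 9.3
gripper_force: 45.0
side tip_of upper_front 0.69 [477.3 -23.9 168. ]
top tip_of upper_bin 0.75 [560.5 -16.8 125.3]
top tip_of lug_right 0.84 [580.3 -81.6 189.4]
top tip_of lug_left 0.77 [569.1  56.6 191.3]
top tip_of upper_front 0.96 [476.3 -20.4 169. ]
```

View pics/s4.png

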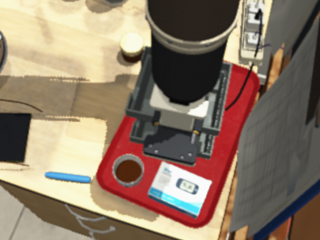

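The bin came out level, with its underside at about 126 mm and the lower bin still on the tray. I'll carry it aside.

```bash
python3 -m inch '[[[0,0.4,0],0],[[-0.1,0.7,0],0],[[-0.13,0.85,0],0],[[-0.13,0.85,0],0],[[-0.13,0.85,0],0],[[-0.13,0.85,0],0],[[-0.13,0.85,0],0],[[-0.13,0.85,0],0],[[-0.13,0.85,0],0],[[-0.13,0.85,0],0],[[-0.13,0.85,0],0],[[-0.13,0.7,0],0]]'; python3 -m inch '[[[0,0,-0.4],0],[[0,0,-0.7],0],[[0,0,-0.8],0],[[0,0,-0.8],0],[[0,0,-0.5],0],[[0,0,-0.3],0],[[0,0,0],0]]'; python3 - <<'E'
from h import *
im,d=robot.capture("top"); cv2.imwrite("pics/t5.png",im[100:300,170:450]);np.save("pics/t5.npy",d)
find("top",["upper_bin","lug_right","lug_left","upper_front","lower_bin","lower_floor","lower_ledge"])
robot.capture("side");find("side",["upper_bin","lower_bin","lower_floor"])
E
```

```text
t: 12.6
position: [537.2, 198.8, 150.3]
eef_rot: [-0.098, 3.14, 0.0]
wrist_force: [0.5, 0.4, -3.8]
gripper_width: 10.0
gripper_force: 45.0
t: 13.48
position: [537.6, 197.0, 44.9]
eef_rot: [0.097, -3.139, 0.001]
wrist_force: [-0.1, -0.3, -2.4]
gripper_width: 9.5
gripper_force: 45.0
top tip_of upper_bin 0.62 [515.2 265.1  18.9]
top tip_of lug_right 0.67 [538.8 200.   84.1]
top tip_of lug_left 0.87 [527.6 339.7  87.7]
top tip_of upper_front 0.73 [433.3 263.3  61. ]
top tip_of lower_bin 0.89 [ 5.615e+02 -1.590e+01 -2.000e-01]
top tip_of lower_bin 0.72 [538.3 201.9  84. ]
top tip_of lower_floor 0.58 [560.8 -19.3   3. ]
top tip_of lower_ledge 0.67 [608.   31.4  42.2]
side tip_of lower_bin 0.91 [559.3 -18.    1. ]
side tip_of lower_bin 0.25 [531.3 334.8  84.9]
side tip_of lower_floor 0.93 [558.4 -21.8   5.8]
```

View pics/t5.png

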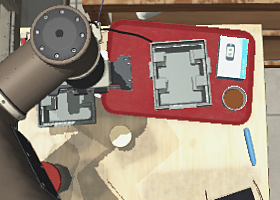

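The upper bin is about 20 mm above the bare strip, left of the tray. The lower bin is still in place and empty. I'll set the upper one down.

```bash
python3 -m inch '[[[0,0,-0.3],0],[[0,0,-0.2],0],[[0,0,-0.1],0],[[0,0,0],0]]'; python3 -m inch '[[[0,0,-0.07],0],[[0,0,0],0]]'
```

```text
t: 14.58
position: [537.5, 197.1, 26.8]
eef_rot: [0.097, -3.139, 0.001]
wrist_force: [-0.6, 0.3, -2.8]
gripper_width: 9.4
gripper_force: 45.0
t: 14.82
position: [537.6, 197.3, 25.1]
eef_rot: [0.097, -3.14, 0.0]
wrist_force: [-0.3, 0.5, -2.7]
gripper_width: 9.3
gripper_force: 45.0
```

```bash
python3 -m inch '[[[0,0,-0.07],0],[[0,0,0],0]]'; python3 -m inch '[[[0,0,0],0],[[0,0,0],0],[[0,0,0],0]]' 0.2; python3 -m inch '[[[0,0,0.8],0],[[0,0,1],0],[[0,0,1],0],[[0,-1,0.5],0.7],[[-0.5,-1,0],1],[[-0.5,-1,0],1],[[-0.5,-1,0],0],[[-0.5,-1,0],0],[[-0.5,-1,0],0],[[-0.5,-1,0],0],[[-0.5,-1,0],0],[[-0.5,-1,0],0]]' 0.2
```

```text
t: 15.08
position: [538.0, 197.3, 23.4]
eef_rot: [-0.097, 3.139, 0.0]
wrist_force: [0.8, -1.2, -0.4]
gripper_width: 9.5
gripper_force: 45.0
t: 15.45
position: [537.8, 197.4, 23.2]
eef_rot: [-0.097, 3.14, 0.0]
wrist_force: [1.1, -0.2, 0.3]
gripper_width: 32.5
gripper_force: 0.0
t: 16.95
position: [417.2, -73.6, 122.3]
eef_rot: [-0.435, 3.111, 0.0]
wrist_force: [1.1, 0.3, 0.2]
gripper_width: 35.4
gripper_force: 0.0
```

```bash
python3 - <<'E'
from h import *
for c in("side","top"):
    im,d=robot.capture(c); np.save(f"pics/{c}6.npy",d)
    cv2.imwrite(f"pics/{c}6.png",im)
    find(c,["upper_bin","lug_right","lug_left","upper_front","lower_bin","lower_floor","lancet_pen"])
d=np.load("pics/top6.npy");P,u,v=cloud("top",d)
m=(abs(P[:,0]-565)<115)&(abs(P[:,1]+15)<92)&(P[:,2]>57)&(P[:,2]<75)
print("lower rim",cv2.minAreaRect(P[m][:,:2].astype(np.float32)),m.sum())
m=(abs(P[:,0]-518)<115)&(abs(P[:,1]-268)<92)&(P[:,2]>57)&(P[:,2]<75)
print("upper rim",cv2.minAreaRect(P[m][:,:2].astype(np.float32)),m.sum())
E
```

```text
side tip_of upper_bin 0.7 [518.8 265.6  -4.6]
side tip_of lug_right 0.56 [541.9 193.6  63.9]
side tip_of lug_left 0.97 [532.2 336.8  62.7]
side tip_of upper_front 0.77 [431.9 258.2  40.6]
side tip_of lower_bin 0.92 [558.6 -16.8   0.6]
side tip_of lower_bin 0.17 [518.4 267.8  -3.2]
side tip_of lower_floor 0.59 [561.  -16.7   5.6]
side tip_of lancet_pen 0.88 [ 380.8 -198.    -0.9]
top tip_of upper_bin 0.77 [515.9 265.8   3. ]
top tip_of lug_right 0.71 [539.1 199.1  62.8]
top tip_of lug_left 0.72 [528.  337.7  67. ]
top tip_of lug_left 0.38 [ 381.3 -195.1   -0.8]
top tip_of upper_front 0.92 [434.  262.7  41.8]
top tip_of lower_bin 0.88 [ 5.583e+02 -1.650e+01 -5.000e-01]
top tip_of lower_floor 0.69 [556.2 -16.6   4.6]
top tip_of lower_floor 0.37 [539.2 202.5  62.3]
top tip_of lancet_pen 0.55 [ 381.4 -194.9   -1.4]
lower rim ((570.5726318359375, -13.607231140136719), (146.45523071289062, 152.36669921875), 4.379507064819336) 379
upper rim ((525.2792358398438, 267.1745300292969), (180.53477478027344, 155.47003173828125), 7.368935585021973) 492
```

```bash
python3 -m inch '[[[-0.2,-0.6,-0.1],-0.55],[[-0.2,-0.67,-0.3],-0.6],[[-0.2,-0.7,-0.5],0],[[-0.2,-0.7,-0.5],0],[[-0.2,-0.7,-0.6],0],[[-0.2,-0.67,-0.6],0],[[0,0,-0.8],0],[[0,0,-0.8],0],[[0,0,0],0]]' 0.1; python3 - <<'E'
from h import *
im,d=robot.capture("side"); cv2.imwrite("pics/s7.png",cv2.resize(im[250:350,160:300],(700,500)))
E
```

```text
t: 18.88
position: [380.3, -194.0, -5.1]
eef_rot: [0.29, -3.124, -0.001]
wrist_force: [0.4, -0.4, 1.0]
gripper_width: 39.8
gripper_force: 0.0
```

View pics/s7.png

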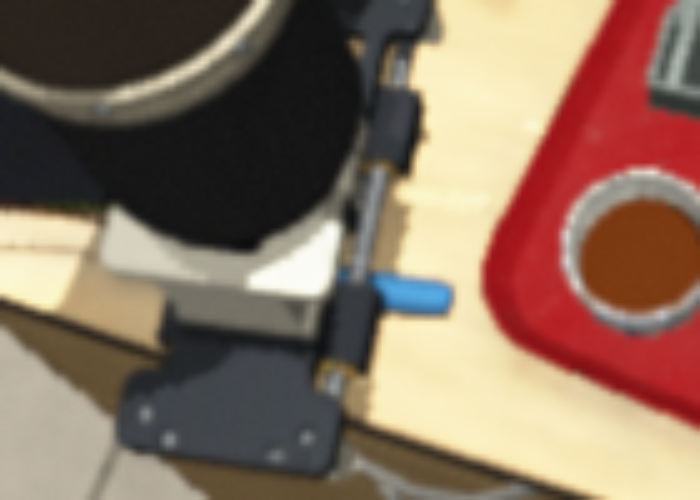

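The pen sits between the finger carriages, with its end visible at about (415,295). A reported z of -5 without contact confirms the tip offset, so I'll probe further down.

```bash
python3 -m inch '[[[0,0,-0.2],0],[[0,0,-0.2],0],[[0,0,0],0]]'; python3 -m inch '[[[0,0,-0.1],0],[[0,0,0],0]]'
```

```text
t: 19.3
position: [381.6, -193.9, -16.0]
eef_rot: [0.291, -3.128, -0.0]
wrist_force: [-1.2, 0.1, 0.2]
gripper_width: 39.2
gripper_force: 0.0
t: 19.55
position: [381.6, -193.9, -19.0]
eef_rot: [0.291, -3.128, -0.0]
wrist_force: [-0.3, 0.3, 0.2]
gripper_width: 39.3
gripper_force: 0.0
```

```bash
python3 -m inch '[[[0,0,-0.08],0],[[0,0,0],0]]'; python3 -m inch '[[[0,0,0],0],[[0,0,0],0],[[0,0,0],0],[[0,0,0],0]]' 1 15
```

```text
t: 19.8
position: [381.6, -193.9, -21.5]
eef_rot: [0.291, -3.128, -0.0]
wrist_force: [-1.2, -0.4, 0.4]
gripper_width: 39.4
gripper_force: 0.0
t: 20.3
position: [381.7, -193.9, -21.3]
eef_rot: [-0.291, 3.128, 0.0]
wrist_force: [0.3, -0.1, -0.2]
gripper_width: 15.4
gripper_force: 15.0
```

```bash
python3 -m inch '[[[0,0,0.6],0],[[0,0,0.8],0],[[0,0,0.8],0],[[0,0,0.8],0],[[0.3,0.3,0.3],0],[[0.6,0.6,0],-0.5],[[0.7,0.7,0],-0.5],[[0.8,0.8,0],-0.51],[[0.8,0.8,0],0],[[0.8,0.8,0],0],[[0.8,0.8,0],0],[[0.8,0.8,0],0]]'; python3 -m inch '[[[0.33,0.33,0],0],[[0,0,-0.5],0],[[0,0,-0.5],0],[[0,0,0],0]]'; python3 - <<'E'
from h import *
im,d=robot.capture("side"); cv2.imwrite("pics/s8.png",cv2.resize(im[190:310,260:420],(720,540)))
E
```

```text
t: 21.8
position: [550.3, -24.5, 76.7]
eef_rot: [0.102, -3.139, 0.0]
wrist_force: [-0.3, 0.2, -0.2]
gripper_width: 15.2
gripper_force: 15.0
t: 22.3
position: [557.5, -17.1, 45.7]
eef_rot: [0.1, -3.136, 0.001]
wrist_force: [-0.2, 0.1, -0.4]
gripper_width: 15.3
gripper_force: 15.0
```

View pics/s8.png

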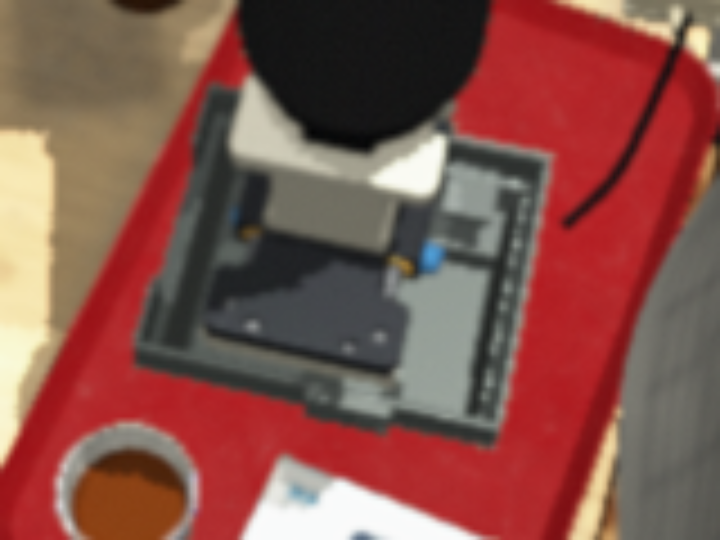

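The pen hangs lengthwise over the middle of the lower bin, its blue ends at (432,257) and (238,215). Next I lower it and release.

```bash
python3 -m inch '[[[0,0,-0.5],0],[[0,0,-0.5],0],[[0,0,-0.4],0],[[0,0,-0.3],0],[[0,0,-0.2],0],[[0,0,0],0]]'; python3 -m inch '[[[0,0,-0.07],0],[[0,0,0],0]]'; python3 -m inch '[[[0,0,0],0],[[0,0,0],0],[[0,0,0],0]]' 0.5
```

```text
t: 23.1
position: [559.4, -16.1, -9.8]
eef_rot: [0.102, -3.139, 0.0]
wrist_force: [0.7, 0.7, 0.0]
gripper_width: 15.4
gripper_force: 15.0
t: 23.35
position: [559.8, -16.0, -11.2]
eef_rot: [-0.102, 3.139, 0.0]
wrist_force: [-1.2, -1.4, -0.1]
gripper_width: 15.3
gripper_force: 15.0
t: 23.72
position: [559.7, -16.0, -11.3]
eef_rot: [-0.102, 3.14, 0.0]
wrist_force: [-0.2, 0.1, -0.2]
gripper_width: 21.8
gripper_force: 0.0
```

```bash
python3 -m inch '[[[0,0,0.6],0],[[0,0,1],0],[[0,0,1],0],[[0,0.2,0.6],0],[[-0.07,0.86,0],0],[[-0.1,0.86,0],0],[[-0.1,0.86,0],0],[[-0.1,0.86,0],0],[[-0.1,0.86,0],0],[[-0.1,0.86,0],0],[[-0.1,0.86,0],0],[[-0.06,0.89,0],0]]'; python3 -m inch '[[[0,0,0],0]]' 0.2;  python3 - <<'E'
from h import *
im,d=robot.capture("side"); cv2.imwrite("pics/s9.png",cv2.resize(im[80:330,200:440],(576,600)))
find("side",["lancet_pen","lower_floor","lower_bin","upper_bin"])
robot.capture("top");find("top",["lancet_pen","lower_floor","lower_bin","lug_right"]); print(robot.state()["position"])
E
```

```text
t: 25.22
position: [537.4, 198.1, 84.6]
eef_rot: [-0.102, 3.14, 0.0]
wrist_force: [-0.8, 0.4, -0.1]
gripper_width: 21.9
gripper_force: 0.0
t: 25.35
position: [537.7, 198.7, 84.5]
eef_rot: [-0.105, 3.14, 0.0]
wrist_force: [-0.2, -0.9, 0.5]
gripper_width: 27.5
gripper_force: 0.0
side tip_of lancet_pen 0.54 [561.4 -16.9   5. ]
side tip_of lower_floor 0.96 [558.1 -18.2   7. ]
side tip_of lower_bin 0.86 [559.8 -13.5  -1. ]
side tip_of upper_bin 0.74 [522.7 268.9  -4.1]
top tip_of lancet_pen 0.46 [558.3 -19.6   7.1]
top tip_of lancet_pen 0.36 [541.5 202.3  66.1]
top tip_of lower_floor 0.88 [556.9 -16.9   5.6]
top tip_of lower_floor 0.68 [407.3 131.3   2.7]
top tip_of lower_bin 0.57 [558.4 -16.7  -2.2]
top tip_of lug_right 0.8 [537.9 202.9  63.5]
top tip_of lug_right 0.62 [515.7 266.8   0.6]
[537.75011894 196.8699973   84.59945204]
```

View pics/s9.png

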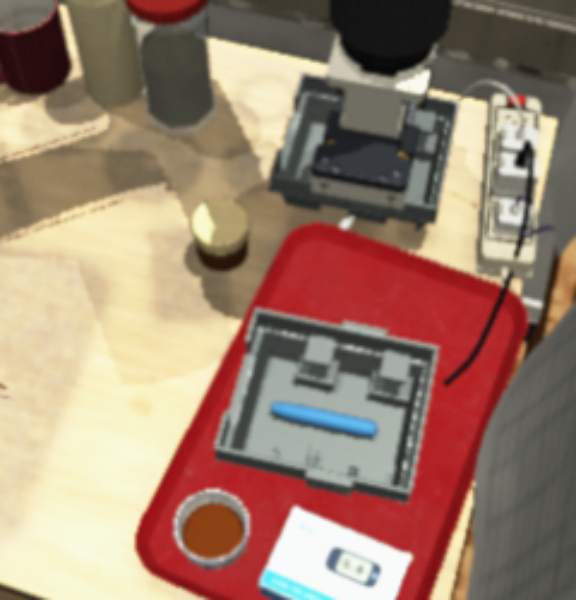

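The pen lies in the middle of the lower bin, from (275,408) to (375,428), and the upper bin stands aside under the gripper. Next is regrasping the right lug.

```bash
python3 -m inch '[[[0,0.03,-0.4],0],[[0,0,-0.5],0],[[0,0,-0.5],0],[[0,0,-0.4],0],[[0,0,-0.2],0],[[0,0,0],0]]'; python3 -m inch '[[[0,0,0],0],[[0,0,0],0],[[0,0,0],0],[[0,0,0],0]]' 1 45
```

```text
t: 26.6
position: [537.5, 198.0, 24.0]
eef_rot: [0.102, -3.139, 0.001]
wrist_force: [0.7, -0.5, 0.1]
gripper_width: 35.3
gripper_force: 0.0
t: 27.1
position: [537.9, 198.2, 25.0]
eef_rot: [-0.102, 3.139, 0.0]
wrist_force: [-0.1, -0.2, 3.5]
gripper_width: 9.7
gripper_force: 45.0
```

```bash
python3 -m inch '[[[0,0,0.3],0],[[0,0,0.6],0],[[0,0,0.7],0],[[0,0,0.7],0],[[0,0,0.7],0],[[0,0,0.7],0],[[-0.2,-0.3,0.2],0.5],[[-0.3,-0.5,0],1],[[-0.3,-0.5,0],1],[[-0.3,-0.5,0],1],[[-0.2,-0.4,0],1],[[0,0,0],1]]'; python3 - <<'E'
from h import *
print(robot.state()["joints"].round(2))
robot.capture("top");find("top",["upper_bin","upper_front"])
E
```

```text
t: 28.6
position: [497.8, 131.2, 141.9]
eef_rot: [0.788, -3.041, -0.0]
wrist_force: [0.8, 1.3, -2.6]
gripper_width: 9.6
gripper_force: 45.0
[ 0.64  0.15 -0.42 -0.   -1.   -1.7 ]
top tip_of upper_bin 0.9 [451.8 188.4 115.3]
top tip_of upper_bin 0.28 [ 605.2 -150.1   -3. ]
top tip_of upper_front 0.93 [375.6 148.4 155.4]
```

```bash
python3 -m inch '[[[0,0,0],1],[[0,0,0],1],[[0,0,0],1],[[0,0,0],1],[[0,0,0],1],[[0,0,0],1],[[0,0,0],1],[[0,0,0],1],[[0,0,0],1],[[0,0,0],1],[[0,0,0],1],[[0,0,0],1]]'; python3 -m inch '[[[0,0,0],1],[[0,0,0],1],[[0,-0.2,0],1],[[0,-0.2,0],1],[[0,-0.2,0],1],[[0,-0.2,0],1],[[0.2,-0.2,0],1],[[0.2,-0.2,0],1],[[0.2,-0.3,0],1],[[0.2,-0.3,0],1],[[0.2,-0.3,0],1],[[0.2,-0.3,0],1]]'; python3 -m inch '[[[0.1,-0.17,0],1],[[0.07,0,0],1],[[0,0,0],1],[[0,0,0],1],[[0,0,0],1],[[0,0,0],1],[[0,0,0],1],[[0,0,0],1],[[0,0,0],1],[[0,0,0],0.7],[[0,0,0],0],[[0,0,0],0]]'; python3 - <<'E'
from h import *
for c in("top","side"):
    im,d=robot.capture(c); find(c,["upper_bin","upper_front","lug_left","lug_right","lower_bin"]);cv2.imwrite(f"pics/{c}10.png",im[100:330,220:440])
E
```

```text
t: 30.25
position: [498.7, 132.4, 141.6]
eef_rot: [-2.102, 2.335, 0.0]
wrist_force: [0.4, 1.3, -2.6]
gripper_width: 9.7
gripper_force: 45.0
t: 31.75
position: [534.9, 60.2, 141.5]
eef_rot: [-2.942, 1.101, 0.0]
wrist_force: [0.6, -0.2, -2.4]
gripper_width: 9.9
gripper_force: 45.0
t: 33.25
position: [539.7, 55.2, 141.5]
eef_rot: [-3.14, -0.09, 0.0]
wrist_force: [-0.0, 0.3, -2.1]
gripper_width: 9.5
gripper_force: 45.0
top tip_of upper_bin 0.92 [557.3 -12.2 116.7]
top tip_of upper_front 0.76 [640.1  -8.3 159.1]
top tip_of upper_front 0.7 [557.1 -15.3 113.7]
top tip_of lug_left 0.84 [545.6 -88.2 181. ]
top tip_of lug_right 0.7 [538.7  59.1 178.4]
side tip_of upper_bin 0.31 [304.7 293.7  -0.7]
side tip_of upper_front 0.86 [641.  -10.  155.6]
side tip_of lug_left 0.73 [545.7 -86.  175. ]
side tip_of lower_bin 0.73 [561.8 -17.6  -2.3]
```

```bash
python3 -m inch '[[[0.03,-0.07,-0.3],0],[[0,0,-0.4],0],[[0,0,-0.4],0],[[0,0,-0.4],0],[[0,0,-0.3],0],[[0,0,-0.2],0],[[0,0,0],0]]'; python3 -m inch '[[[0,0,-0.1],0],[[0,0,0],0]]'; python3 - <<'E'
from h import *
for c in("top","side"):
    im,d=robot.capture(c); find(c,["upper_bin","upper_front","lug_left","lower_bin"])
E
```

```text
t: 34.72
position: [540.5, 52.9, 81.1]
eef_rot: [3.14, 0.093, -0.001]
wrist_force: [0.2, 0.6, -1.8]
gripper_width: 9.9
gripper_force: 45.0
t: 34.98
position: [540.7, 53.0, 78.6]
eef_rot: [-3.14, -0.093, -0.0]
wrist_force: [0.8, 0.4, -2.5]
gripper_width: 9.3
gripper_force: 45.0
top tip_of upper_bin 0.59 [555.1 -18.2  55.4]
top tip_of upper_front 0.72 [643.6  -9.   93.3]
top tip_of upper_front 0.53 [409.8 130.8   2.2]
top tip_of lug_left 0.97 [547.  -87.  117.2]
side tip_of upper_bin 0.79 [560.3 -13.2  52.3]
side tip_of upper_front 0.86 [640.8 -14.1  93.5]
side tip_of lug_left 0.89 [546.4 -89.1 114.7]
side tip_of lower_bin 0.28 [ 499.9 -154.2   -1. ]
```

```bash
python3 -m inch '[[[0,0,-0.1],0],[[0,0,0],0]]'; python3 -m inch '[[[0,0,-0.08],0],[[0,0,0],0]]';python3 -m inch '[[[0,0,-0.06],0],[[0,0,0],0]]'
```

```text
t: 35.72
position: [540.4, 52.9, 75.2]
eef_rot: [3.14, 0.093, -0.001]
wrist_force: [0.4, 0.2, -2.3]
gripper_width: 9.9
gripper_force: 45.0
t: 35.98
position: [540.5, 52.9, 72.9]
eef_rot: [3.14, 0.093, -0.001]
wrist_force: [0.0, -0.1, -1.0]
gripper_width: 9.9
gripper_force: 45.0
t: 36.22
position: [540.8, 53.0, 71.4]
eef_rot: [3.14, 0.094, 0.0]
wrist_force: [-0.8, 1.5, -2.5]
gripper_width: 10.0
gripper_force: 45.0
```

```bash
python3 -m inch '[[[0,0,-0.05],0],[[0,0,0],0]]'; python3 -m inch '[[[0,0,-0.03],0],[[0,0,0],0]]'
```

```text
t: 36.48
position: [541.0, 53.1, 70.9]
eef_rot: [-3.14, -0.094, -0.001]
wrist_force: [-3.9, 0.1, 6.8]
gripper_width: 9.8
gripper_force: 45.0
t: 36.72
position: [541.0, 53.2, 70.8]
eef_rot: [-3.14, -0.094, -0.002]
wrist_force: [-7.8, 1.4, 14.5]
gripper_width: 9.7
gripper_force: 45.0
```

Contact. I'll relieve the load a little, release and withdraw.

```bash
python3 -m inch '[[[0,0,0.05],0],[[0,0,0],0]]'; python3 -m inch '[[[0,0,0],0],[[0,0,0],0],[[0,0,0],0]]' 0.4;  python3 -m inch '[[[0,0,0.4],0],[[0,0,0.8],0],[[0,0,1],0],[[0,0,1],0],[[-0.5,0.5,0.5],0],[[-0.7,1,0],0],[[-0.7,1,0],0],[[-0.7,1,0],0],[[-0.7,1,0],0],[[0,0,0],0]]'; python3 - <<'E'
from h import *
for c in("top","side"):
    im,d=robot.capture(c); find(c,["upper_bin","upper_front","lug_left","lug_right","lower_bin"])
    if c=="side": cv2.imwrite("pics/s11.png",cv2.resize(im[150:330,240:440],(660,594)))
    P,u,v=cloud(c,d);m=(abs(P[:,0]-560)<105)&(abs(P[:,1]+15)<90)&(P[:,2]>104)&(P[:,2]<120)
    Q=P[m];A=np.c_[Q[:,:2]-[560,-15],np.ones(len(Q))];print(c,"rim plane",np.linalg.lstsq(A,Q[:,2],rcond=None)[0],cv2.minAreaRect(Q[:,:2].astype(np.float32)))
E
```

```text
t: 36.98
position: [541.0, 53.1, 70.9]
eef_rot: [-3.14, -0.094, -0.001]
wrist_force: [-3.0, 1.8, 6.3]
gripper_width: 9.5
gripper_force: 45.0
t: 37.35
position: [540.7, 52.9, 70.2]
eef_rot: [3.14, 0.093, -0.0]
wrist_force: [-0.2, -0.1, -0.1]
gripper_width: 25.8
gripper_force: 0.0
t: 38.6
position: [440.9, 189.5, 182.6]
eef_rot: [-3.139, -0.098, -0.002]
wrist_force: [-0.1, 0.4, -0.1]
gripper_width: 26.1
gripper_force: 0.0
top tip_of upper_bin 0.84 [559.1 -18.2  48. ]
top tip_of upper_front 0.72 [641.6 -10.8  87.8]
top tip_of upper_front 0.53 [557.5 -18.7  47.8]
top tip_of lug_left 0.55 [548.1 -88.9 110.2]
top tip_of lug_right 0.61 [540.   57.1 109.5]
top rim plane [-1.25182618e-03  3.07256719e-03  1.10312175e+02] ((557.7410278320312, -15.700637817382812), (169.13235473632812, 152.59326171875), 3.4939188957214355)
side tip_of upper_bin 0.45 [540.5  48.2 114.6]
side tip_of upper_front 0.7 [639.3 -15.9  85.4]
side tip_of lug_left 0.75 [550.8 -90.1 112. ]
side tip_of lug_right 0.79 [541.1  47.5 111.3]
side rim plane [-2.87481899e-03 -2.04215323e-03  1.09110739e+02] ((560.2081909179688, -18.442428588867188), (166.9989471435547, 153.8272247314453), 3.415769100189209)
```

View pics/s11.png

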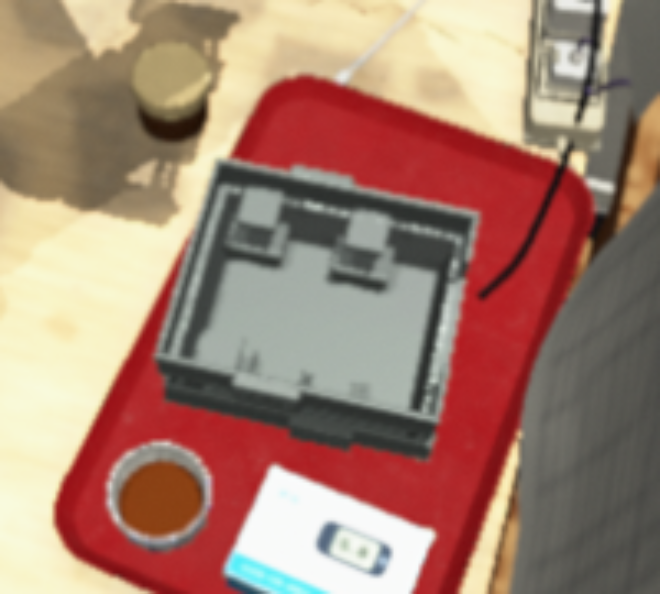

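The upper bin sits level, with its rim near 110 mm and tilt under 0.004 rad. It is centred, and its cut-down front is at the back, right side at about (455,260). The cup and carton are undisturbed, so I'm handing the job in.

```bash
python3 -c "
from station import robot
print(robot.job_done())"
```

```text
the job is handed in; nothing more can be done
None
```

The job is handed in: the last images show the upper bin turned half a turn and sitting level on the lower bin's ledges, with the pen inside; no verdict came back.

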